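# Bring the filter holder carriage forward past its sea catch

### The job

On the ship's lab bench, bring the carriage with the round steel filter holder all the way forward, towards the robot, up to its stop, so that a new filter can be loaded. The orange knob of the sea catch at the front of its base may or may not be holding it, and only trying the carriage will tell: if it is held, slide that knob across to the other end of its slot and the carriage will run. Leave the pump carriage on the other, identical base where it is, and let go when done.

Things in the scene. Friction and masses are not known exactly. Their poses are not given: they have to be found in the camera images.
- filter_unit: Fixed white base, 320 x 150 x 30 mm, under the carriage with the round steel filter holder (60 mm across, top 100 mm over the bench). Origin: centre of its underside; z up. Yaw within 15 degrees. The carriage runs 80 mm along base -x (towards the robot) from rear to front stop, needs 2 to 4 N, stays where left. If the catch holds it, it stops dead after 3 mm; pulling harder does not free it.
- filter_pull (a point): Middle of the top edge of the filter carriage's blue upright pull plate, 105 mm over the bench: 12 mm thick (base x), 60 mm wide (y), 55 mm tall above the deck. Pinch it across x from above, or push it from behind (+x side), where 74 mm of bare deck lie before the holder. At base x = +5 mm, y = 0 at the start, x = -75 mm when fully forward.
- filter_knob (a point): Centre of the top of the filter base's orange catch knob, 67 mm over the bench; upright, 18 mm across, 24 mm tall, on a grey housing at base x = -137.5 mm. Starts at base y = -15 mm, slides 30 mm to y = +15 mm with 2 to 3 N, stays where left. Nothing shows if it holds the carriage; if the start end does, the far end (within 3 mm) frees it; if not, the far end may hold it.
- pump_carriage: Carriage on the other, identical base, with its own blue plate and orange knob, but bearing a white square pump head (55 x 80 x 45 mm). Origin: centre of the underside of its 170 x 120 x 12 mm deck, 38 mm over the bench. Not to be moved. Either base may be left or right. The jar, white bottle and tripod filter holder are not part of the work.

How it is judged:
By the outcome, as a careful person would: the job done as asked, in the order asked, and still so for the second after the job is handed in, with the robot touching nothing.
It also fails if it takes over 48 s, if anything falls off the work surface, if the arm or the gripper's body presses on something with over 40 N, if the wrist force passes 120 N, or if a joint passes its speed limit or range.

### The arm

A 6-joint arm with a two-finger parallel gripper is mounted at the origin on the work surface. World frame = base frame: x ahead of the robot, y to its left, z up, the work surface at z = 0. Lengths are in m, angles in rad, forces in N, time in s.
With the tool pointing down it reaches from about 0.375 to 0.9 m from the base axis. Payload 3.1 kg.
Tool frame: the origin (TCP) lies at the very end of the fingers, on their centre line; the grasp point (between the pads) lies 19 mm behind it; z points along the fingers, y is the line along which they close (so a half turn about z gives the same grasp; the last joint's range is limited). The gripper opens to 85 mm and grips with 20 to 120 N. Pads are 22 mm wide; open, the fingers measure 114 mm over their backs; the gripper's body (76 mm by 85 mm) begins 54 mm behind the grasp point. The pads swing forward as they close: fully open they stand 13 mm farther back than shut.
Start: joints at [-1.351, 0.527, 1.433, -0, 1.181, -0.178], TCP at [0.242, -0.576, 0.231] pointing down, gripper open.
Joint ranges: [-3.08, 3.08], [-0.75, 2.2], [0.22, 2.44], [-1.43, 4.57], [0, 2.65], [-2.85, 2.85]. Speed limits (rad/s): [2.79, 2.79, 3.14, 3.14, 3.14, 3.14].

### API

Orientations are given as a unit quaternion [w, x, y, z].
In Python, from workcell import r gives the robot as it stands.
- The arm moves only by the shell command python3 -m inch 'ROWS' [OPENING] [FORCE]. ROWS is JSON, a list of rows, each a list of 2 entries, a list of its own where there are three numbers: the shift along the world's x, y, z in cm, then the turn about the world's z in degrees. A call has 1 to 5 rows; each row shifts and turns the commanded pose from where the row before left it; what a row does not reach is not made up. A row lasts 1/10 s, in which the tool goes at most 50 mm and 8.59 degrees, less where a joint would pass 70% of its speed; a pose out of reach is approached as far as the arm can. A call with a gripper value outside its range is refused whole. OPENING is the opening, from 0 (shut) to 1 (fully open), set as the call begins (- or left out, the last holds). The fingers move at their own pace and stop on an object; FORCE is the grip in N (left out, the last holds). Time passes only in rows, so rows that do not move let the fingers close. It gives the time, the measured TCP pose, the force, the opening and the grip force at its end, in the units of the state.
- r.read_state(): the state, without advancing time (a new reading comes with each control period).
- r.camera(name): name is "scene" or "top" or "wrist"; returns the picture (384x512x3 uint8, red, green, blue); there is no depth.
- r.camera_info(name): a dict with "vertical_fov" (degrees; the focal length in pixels is half the picture's height over the tangent of half this angle, whatever the lens; pixels are square), "cx", "cy" (the principal point, pixels), "cam_to_world" (4x4, takes a point from camera to world coordinates). Camera axes: x right, y down, z forward; pixel columns grow to the right and rows downward; lengths in m; the calibration is good to about 2 mm. A picture is of the moment at which its call begins: read the wrist's pose just before it. camera_info takes no time and is no camera call; for the wrist camera it gives the pose at the moment of the call.
- r.sign_off(): hands the job in; it is judged then, once.
The state is a dict: "time_s": time; "joints": joint angles; "joint_vel": joint speeds; "joint_torque": joint torques, N m; "tool_pos": TCP position; "orientation": TCP orientation; "force": force on the tool from outside, world axes, zero at the start; "ft_torque": the same for the moment, N m; "grip_width": finger opening in m; "grip_force": force on a finger pad.
Only numpy, scipy, OpenCV 4.12 (cv2) and the standard library are available. Lean on these libraries where they do the work, as an engineer would, in place of code of your own. Each camera call takes 0.05 s, during which the arm holds its last target. There are 200 camera calls.

## Working session

There is one attempt and no reset: what is moved stays moved. The work goes in short steps, Python scripts to look and compute and a shell command to move; the robot and the scene stay as the last step left them, time stands still between calls to the robot, and variables do not carry over. Pictures are saved under pics/ and viewed, at most 10 in all, crops included, and the job is handed in when it is done.

```bash
mkdir -p pics; ls; python3 - <<'E'
from workcell import r
import cv2,numpy as np
for n in("top","scene"):
    cv2.imwrite(f"pics/{n}0.png",r.camera(n)[:,:,::-1])
    i=r.camera_info(n);print(n,i)
print(r.read_state())
E
```

```text
pics
top {'vertical_fov': 43.02006104906245, 'cx': 253.8274627364627, 'cy': 186.51596492877613, 'cam_to_world': array([[ 2.82036882e-02, -9.96889295e-01,  7.35954192e-02,
         4.95722975e-01],
       [-9.99602085e-01, -2.80923390e-02,  2.54789557e-03,
        -4.01638392e-02],
       [-4.72502356e-04, -7.36379945e-02, -9.97284925e-01,
         1.15323689e+00],
       [ 0.00000000e+00,  0.00000000e+00,  0.00000000e+00,
         1.00000000e+00]])}
scene {'vertical_fov': 56.42622486102981, 'cx': 251.86243043215657, 'cy': 187.90610228689957, 'cam_to_world': array([[ 0.21817106,  0.52771285, -0.82092663,  1.21741967],
       [ 0.97588661, -0.12386235,  0.1797316 , -0.15926088],
       [-0.00683522, -0.84034354, -0.54201109,  0.5137818 ],
       [ 0.        ,  0.        ,  0.        ,  1.        ]])}
{'time_s': 0.1, 'joints': array([-1.35148333e+00,  5.28401798e-01,  1.43377004e+00, -1.72914325e-05,
        1.18143037e+00, -1.78486073e-01]), 'joint_vel': array([-7.20356430e-04, -1.93356503e-03, -2.71474930e-03, -1.30923209e-03,
        2.15296476e-04,  9.66465399e-05]), 'joint_torque': array([-2.96401422e-04, -4.43303883e+01, -1.78586304e+01, -2.00598943e-04,
        3.82524566e-03,  2.83288648e-05]), 'tool_pos': array([ 0.24200564, -0.57553851,  0.23041524]), 'orientation': array([-1.00440338e-03,  9.80283468e-01,  1.97593808e-01, -2.85031474e-05]), 'force': array([-0.57475912, -0.17486464, -0.70774969]), 'ft_torque': array([ 0.03935256, -0.04226886,  0.00352976]), 'grip_force': 0.0, 'grip_width': 0.08528368953779378}
```

View pics/top0.png

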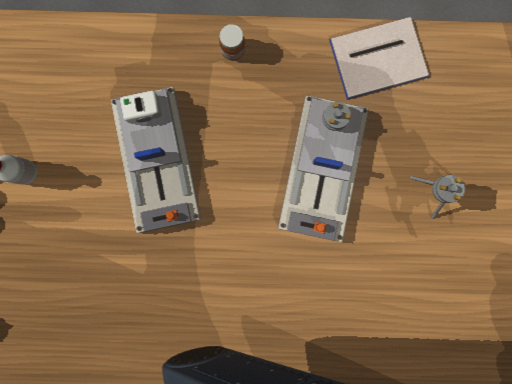

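View pics/scene0.png

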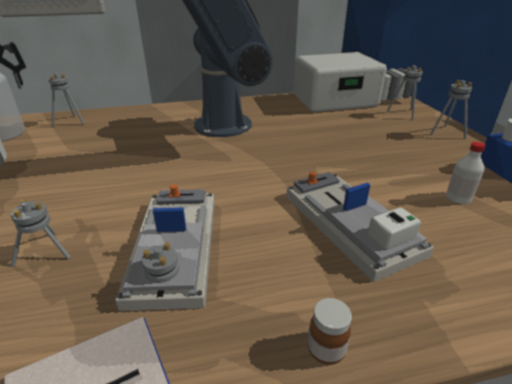

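The top view shows the filter unit on the right (steel holder (338,115), blue plate (328,162), orange knob (320,228)) and the pump unit on the left, plate (149,154). The scene view agrees. Now I'll measure the points.

```bash
cat > h.py <<'E'
import cv2,numpy as np
from workcell import r
def ray(n,uv,z,info=None):
    i=info or r.camera_info(n);f=192/np.tan(np.radians(i["vertical_fov"]/2))
    T=i["cam_to_world"];d=T[:3,:3]@np.array([(uv[0]-i["cx"])/f,(uv[1]-i["cy"])/f,1])
    return T[:3,3]+d*(z-T[2,3])/d[2]
def proj(n,p,info=None):
    i=info or r.camera_info(n);f=192/np.tan(np.radians(i["vertical_fov"]/2))
    T=i["cam_to_world"];c=T[:3,:3].T@(np.asarray(p)-T[:3,3]);return np.array([f*c[0]/c[2]+i["cx"],f*c[1]/c[2]+i["cy"]])
E
python3 - <<'E'
from h import *
from scipy.optimize import least_squares
im=cv2.imread("pics/top0.png");hsv=cv2.cvtColor(im,cv2.COLOR_BGR2HSV)
def cent(m):
    n,l,s,c=cv2.connectedComponentsWithStats(m.astype(np.uint8));return [(s[k].tolist(),c[k].round(2).tolist()) for k in range(1,n) if s[k][4]>15]
org=cent((hsv[...,0]<12)&(hsv[...,1]>190)&(hsv[...,2]>150));print(org)
print(cent((abs(hsv[...,0].astype(int)-115)<12)&(hsv[...,1]>150)&(hsv[...,2]>50)))
# base top corners z=.03: guess pixel
for uv in[(306,97),(367,107),(342,241),(280,230)]:print(ray("top",uv,.03).round(4))
print("knob",ray("top",(320,227.5),.06),"pull",ray("top",(328,162),.1))
cv2.imwrite("pics/crop.png",cv2.resize(im[85:250,265:385],None,fx=3.6,fy=3.6,interpolation=cv2.INTER_CUBIC))
E
```

```text
[([166, 212, 7, 9, 44], [169.11, 215.36]), ([314, 223, 11, 10, 73], [318.77, 227.08])]
[([135, 148, 26, 9, 115], [147.17, 152.17]), ([315, 158, 27, 9, 115], [328.43, 161.57])]
[ 0.7923 -0.1536  0.03  ]
[ 0.7726 -0.2967  0.03  ]
[ 0.4591 -0.2429  0.03  ]
[ 0.4802 -0.1002  0.03  ]
knob [ 0.48870882 -0.18787429  0.06      ] pull [ 0.63145818 -0.19728224  0.1       ]
```

View pics/crop.png

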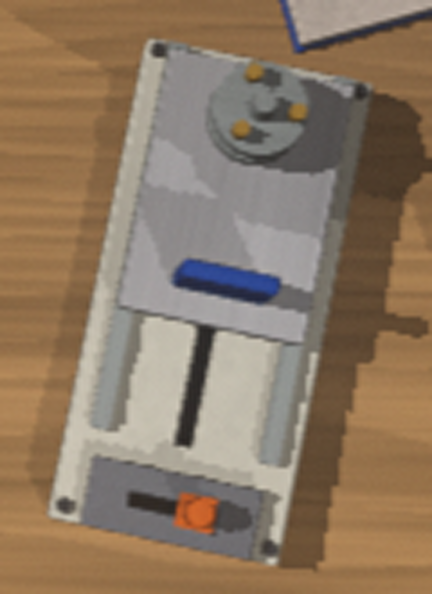

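```bash
python3 - <<'E'
from h import *
from scipy.optimize import least_squares
I=r.camera_info("top")
obs=[((160,75,.03),(148,40)),((160,-75,.03),(370,85)),((-160,-75,.03),(280,567)),((-160,75,.03),(50,518)),((-137.5,-15,.067),(202,513)),((5,0,.105),(230,276))]
P=np.array([[a/1e3,b/1e3,c] for (a,b,c),_ in obs]);U=np.array([u for _,u in obs])/3.6+[265,85]
def W(p,q): 
    c,s=np.cos(p[2]),np.sin(p[2]);return np.array([p[0]+c*q[0]-s*q[1],p[1]+s*q[0]+c*q[1],q[2]])
f=lambda p:np.concatenate([proj("top",W(p,q),I)-u for q,u in zip(P,U)])
s=least_squares(f,[.626,-.198,-.15]);print(s.x,np.degrees(s.x[2]),s.fun.reshape(-1,2).round(1))
print("pull",W(s.x,P[5]),"knob",W(s.x,P[4]))
st=r.read_state();from scipy.spatial.transform import Rotation as R
q=st["orientation"];M=R.from_quat(q[[1,2,3,0]]).as_matrix();print(M.round(3),np.degrees(np.arctan2(M[1,1],M[0,1])))
E
```

```text
[ 0.62593198 -0.19846326 -0.17498826] -10.026088511837601 [[-0.6 -0.9]
 [ 0.7 -0.7]
 [-0.1  0.2]
 [-0.4  0.5]
 [-0.1  0.4]
 [ 0.4  0.4]]
pull [ 0.63085562 -0.19933374  0.105     ] knob [ 0.48792035 -0.18929591  0.067     ]
[[ 0.922  0.387 -0.   ]
 [ 0.387 -0.922  0.002]
 [ 0.    -0.002 -1.   ]] -67.20739579343008
```

```bash
python3 -m inch '[[[3.2,3.1,0],4.8],[[3.2,3.1,0],4.8],[[3.2,3.1,0],4.8],[[3.2,3.1,0],4.8],[[3.2,3.1,0],4.8]]' 1; python3 -m inch '[[[3.2,3.1,0],4.8],[[3.2,3.1,0],4.8],[[3.2,3.1,0],4.8],[[3.2,3.1,0],4.8],[[3.2,3.1,0],4.8]]'; python3 -m inch '[[[3.2,3.2,0],4.6],[[3.2,3.2,0],4.6],[[0,0,0],0],[[0,0,0],0]]'
python3 - <<'E'
from h import *
i=r.camera_info("wrist");im=r.camera("wrist");cv2.imwrite("pics/w1.png",im[:,:,::-1])
print(i["cam_to_world"][:3,3],r.read_state()["tool_pos"],r.read_state()["joints"].round(2),proj("wrist",[.6309,-.1993,.105],i),proj("wrist",[.4879,-.1893,.067],i))
c,s=np.cos(-.175),np.sin(-.175)
for y in(-.03,.03):
  for x in(-.001,.011):print(proj("wrist",[.6259+c*x-s*y,-.1985+s*x+c*y,.105],i).round(1))
E
```

```text
time_s: 0.6
tool_pos: [0.403, -0.4196, 0.2309]
orientation: [-0.0, 0.917, 0.398, -0.0]
force: [0.2, -0.7, 0.0]
grip_width: 0.0853
grip_force: 0.0
time_s: 1.1
tool_pos: [0.563, -0.2645, 0.2309]
orientation: [-0.0, 0.814, 0.581, -0.0]
force: [0.4, -0.3, 1.1]
grip_width: 0.0856
grip_force: 0.0
time_s: 1.5
tool_pos: [0.6262, -0.2009, 0.2305]
orientation: [-0.001, 0.765, 0.644, -0.001]
force: [-0.1, 0.3, -0.5]
grip_width: 0.0853
grip_force: 0.0
[ 0.63914518 -0.13032069  0.37286593] [ 0.62553128 -0.20201252  0.23063465] [-0.48  0.57  1.35 -0.    1.22 -0.31] [258.06082807 176.35480692] [116.84156431 180.86183199]
[251.2 208.3]
[264.3 208.4]
[251.2 142.5]
[265.2 142.6]
```

View pics/w1.png

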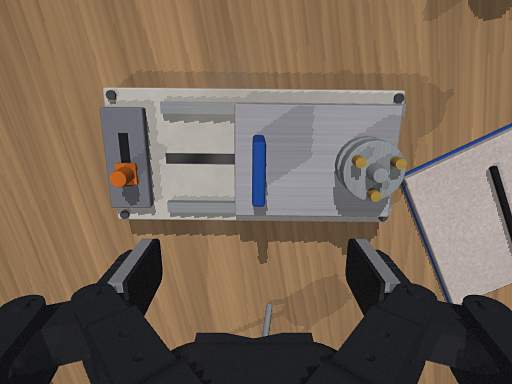

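The wrist view shows the blue plate at (259,171) and the knob at (119,177), both within a few mm of the prediction. Descending onto the plate and closing.

```bash
python3 -m inch '[[[0.5,0.4,-4],0],[[0,0,-4],0],[[0,0,-4],0],[[0,0,-4],0],[[0,0,0],0]]' 1; python3 -m inch '[[[0,0,0],0],[[0,0,0],0],[[0,0,0],0],[[0,0,0],0],[[0,0,0],0]]' 0 30;python3 -m inch '[[[0,0,0],0],[[0,0,0],0],[[0,0,0],0]]'
```

```text
time_s: 2.05
tool_pos: [0.6254, -0.1977, 0.0653]
orientation: [-0.006, 0.767, 0.642, -0.003]
force: [-0.3, 0.4, 0.3]
grip_width: 0.0852
grip_force: 0.0
time_s: 2.55
tool_pos: [0.6315, -0.1984, 0.0728]
orientation: [0.001, 0.766, 0.643, 0.0]
force: [-15.5, 1.0, 13.7]
grip_width: 0.0124
grip_force: 9.4
time_s: 2.85
tool_pos: [0.6311, -0.1983, 0.0729]
orientation: [0.0, 0.766, 0.642, -0.0]
force: [-2.7, -0.4, 5.3]
grip_width: 0.0116
grip_force: 31.9
```

```bash
python3 -m inch '[[[-0.39,0.07,0],0],[[-0.39,0.07,0],0],[[-0.2,0.03,0],0],[[0,0,0],0],[[0,0,0],0]]'
```

```text
time_s: 3.35
tool_pos: [0.6277, -0.1977, 0.0729]
orientation: [0.006, 0.766, 0.642, 0.004]
force: [12.8, 0.3, -2.8]
grip_width: 0.0114
grip_force: 35.2
```

It stopped dead after 3 mm with 13 N, so the catch is holding. I'll back off, release, go up and over to the knob.

```bash
python3 -m inch '[[[0.5,-0.09,0],0],[[0.4,-0.07,0],0],[[0,0,0],0],[[0,0,0],0]]'; python3 -m inch '[[[0,0,0],0],[[0,0,0],0],[[0,0,0],0],[[0,0,0],0]]' 1 ; python3 -m inch '[[[0,0,3],0],[[0,0,3],0],[[0,0,2],0],[[0,0,0],0],[[0,0,0],0]]'
```

```text
time_s: 3.75
tool_pos: [0.6311, -0.1983, 0.0729]
orientation: [0.001, 0.766, 0.643, 0.0]
force: [0.2, 0.5, 6.6]
grip_width: 0.0114
grip_force: 32.1
time_s: 4.15
tool_pos: [0.6299, -0.1979, 0.0708]
orientation: [-0.001, 0.766, 0.643, -0.0]
force: [-0.2, 0.2, -0.1]
grip_width: 0.069
grip_force: 0.0
time_s: 4.65
tool_pos: [0.6301, -0.1979, 0.1511]
orientation: [-0.0, 0.766, 0.643, -0.0]
force: [-0.1, -0.7, -0.7]
grip_width: 0.0855
grip_force: 0.0
```

```bash
python3 -m inch '[[[-4.7,0.35,0],0],[[-4.7,0.35,0],0],[[-4.75,0.35,0],0],[[0,0,0],0],[[0,0,0],0]]'
python3 - <<'E'
from h import *
i=r.camera_info("wrist");im=r.camera("wrist");cv2.imwrite("pics/w2.png",im[:,:,::-1])
print(r.read_state()["tool_pos"],proj("wrist",[.4885,-.1875,.067],i),ray("wrist",(256,180),.067,i))
hsv=cv2.cvtColor(im,cv2.COLOR_RGB2HSV);m=((hsv[...,0]<14)&(hsv[...,1]>180)&(hsv[...,2]>120)).astype(np.uint8)
n,l,s,c=cv2.connectedComponentsWithStats(m);print([(s[k],c[k]) for k in range(1,n) if s[k][4]>50])
E
```

```text
time_s: 5.15
tool_pos: [0.487, -0.1869, 0.15]
orientation: [-0.002, 0.766, 0.642, -0.0]
force: [0.9, -0.2, 1.1]
grip_width: 0.0854
grip_force: 0.0
[ 0.48894143 -0.1878189   0.15055825] [255.32793647 194.22661265] [ 0.49091617 -0.17661746  0.067     ]
[(array([244, 172,  26,  33, 761], dtype=int32), array([256.26675427, 186.70302234]))]
```

View pics/w2.png

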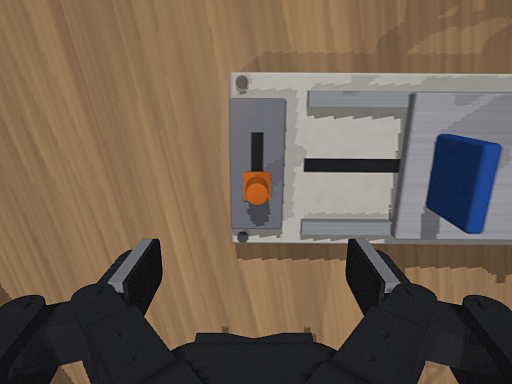

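The knob top is at (257,191), within 2 mm of the prediction. Descending onto it.

```bash
python3 -m inch '[[[0.1,0.2,-4],0],[[0,0,-4],0],[[0,0,-2],0],[[0,0,0],0]]'; python3 -m inch '[[[0,0,0],0],[[0,0,0],0],[[0,0,0],0],[[0,0,0],0],[[0,0,0],0]]' 0 30;python3 -m inch '[[[0,0,0],0],[[0,0,0],0]]'
```

```text
time_s: 5.6
tool_pos: [0.4897, -0.185, 0.048]
orientation: [-0.002, 0.766, 0.643, -0.001]
force: [-0.4, 0.2, 0.1]
grip_width: 0.0856
grip_force: 0.0
time_s: 6.1
tool_pos: [0.4887, -0.1852, 0.0523]
orientation: [-0.001, 0.766, 0.643, -0.001]
force: [-3.5, 0.7, 6.0]
grip_width: 0.0165
grip_force: 29.2
time_s: 6.3
tool_pos: [0.4887, -0.1852, 0.0523]
orientation: [-0.001, 0.766, 0.643, -0.001]
force: [-4.0, 0.4, 6.1]
grip_width: 0.0166
grip_force: 29.2
```

```bash
python3 -m inch '[[[0.12,0.65,0],0],[[0.11,0.65,0],0],[[0.12,0.65,0],0],[[0.11,0.65,0],0],[[0.12,0.65,0],0]]'; python3 -m inch '[[[0,0,0],0],[[0,0,0],0]]'
```

```text
time_s: 6.8
tool_pos: [0.4944, -0.1553, 0.0524]
orientation: [0.001, 0.765, 0.645, -0.002]
force: [-15.6, -29.0, 1.8]
grip_width: 0.0164
grip_force: 29.2
time_s: 7.0
tool_pos: [0.4942, -0.1557, 0.0524]
orientation: [0.001, 0.765, 0.644, -0.002]
force: [-7.1, -10.9, 4.7]
grip_width: 0.0168
grip_force: 29.5
```

The knob travelled 30 mm and sits against its far stop. Releasing and returning to the plate.

```bash
python3 -m inch '[[[0,-0.2,0],0],[[0,0,0],0]]';python3 -m inch '[[[0,0,0],0],[[0,0,0],0],[[0,0,0],0],[[0,0,0],0]]' 1 ; python3 -m inch '[[[0,0,4],0],[[0,0,4],0],[[0,0,2],0],[[0,0,0],0],[[0,0,0],0]]'
python3 - <<'E'
from h import *
i=r.camera_info("wrist");im=r.camera("wrist");cv2.imwrite("pics/w3.png",im[:,:,::-1])
print(r.read_state()["tool_pos"])
E
```

```text
time_s: 7.2
tool_pos: [0.4941, -0.1559, 0.0523]
orientation: [-0.0, 0.766, 0.643, -0.001]
force: [-5.3, -3.9, 7.3]
grip_width: 0.0163
grip_force: 29.7
time_s: 7.6
tool_pos: [0.4959, -0.155, 0.0513]
orientation: [0.0, 0.766, 0.643, 0.0]
force: [-0.9, -0.6, 0.4]
grip_width: 0.0738
grip_force: 0.0
time_s: 8.1
tool_pos: [0.4956, -0.1549, 0.1514]
orientation: [0.0, 0.766, 0.643, 0.0]
force: [0.7, 0.4, -0.4]
grip_width: 0.085
grip_force: 0.0
[ 0.49503712 -0.1546028   0.15062676]
```

View pics/w3.png

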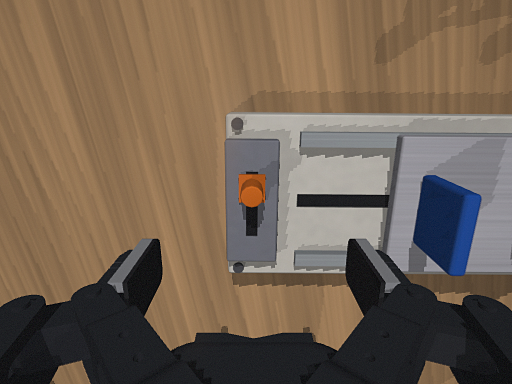

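The knob is now at the far end of its slot (252,192). Back to the plate.

```bash
python3 -m inch '[[[4.5,-1.45,0],0],[[4.5,-1.45,0],0],[[4.5,-1.4,0],0],[[0,0,0],0],[[0,0,0],0]]'; python3 -m inch '[[[0,0,-4],0],[[0,0,-4],0],[[0,0,0],0],[[0,0,0],0]]'; python3 -m inch '[[[0,0,0],0],[[0,0,0],0],[[0,0,0],0],[[0,0,0],0],[[0,0,0],0]]' 0 30;python3 -m inch '[[[0,0,0],0],[[0,0,0],0]]'; python3 -m inch '[[[-0.39,0.07,0],0],[[-0.39,0.07,0],0],[[-0.2,0.03,0],0],[[0,0,0],0],[[0,0,0],0]]'
```

```text
time_s: 8.65
tool_pos: [0.63, -0.1976, 0.1486]
orientation: [-0.002, 0.766, 0.643, -0.001]
force: [-0.4, -0.5, -0.8]
grip_width: 0.0854
grip_force: 0.0
time_s: 9.05
tool_pos: [0.6287, -0.1972, 0.0703]
orientation: [-0.002, 0.766, 0.643, -0.001]
force: [0.4, -1.3, 0.8]
grip_width: 0.0855
grip_force: 0.0
time_s: 9.55
tool_pos: [0.6309, -0.1982, 0.072]
orientation: [0.001, 0.766, 0.643, 0.0]
force: [-1.0, -0.0, 1.5]
grip_width: 0.0123
grip_force: 1.4
time_s: 9.75
tool_pos: [0.631, -0.1982, 0.0721]
orientation: [0.0, 0.766, 0.642, 0.0]
force: [0.1, 0.4, 5.7]
grip_width: 0.0117
grip_force: 32.7
time_s: 10.25
tool_pos: [0.6212, -0.1964, 0.0721]
orientation: [0.001, 0.766, 0.643, 0.0]
force: [1.8, 0.4, 6.3]
grip_width: 0.0117
grip_force: 33.0
```

It runs freely now. Pulling to the front stop.

```bash
python3 -m inch '[[[-1.28,0.23,0],0],[[-1.28,0.23,0],0],[[-1.28,0.23,0],0],[[-1.28,0.22,0],0],[[-1.28,0.22,0],0]]'; python3 -m inch '[[[-0.3,0.05,0],0],[[-0.3,0.05,0],0],[[-0.3,0.05,0],0],[[0,0,0],0],[[0,0,0],0]]'
```

```text
time_s: 10.75
tool_pos: [0.5576, -0.1847, 0.0721]
orientation: [0.001, 0.766, 0.642, 0.001]
force: [4.4, 3.1, 5.0]
grip_width: 0.0116
grip_force: 32.8
time_s: 11.25
tool_pos: [0.5525, -0.1838, 0.0721]
orientation: [0.004, 0.766, 0.642, 0.003]
force: [12.4, 3.7, 0.8]
grip_width: 0.0113
grip_force: 33.7
```

```bash
python3 -m inch '[[[0.2,-0.04,0],0],[[0,0,0],0]]'; python3 -m inch '[[[0,0,0],0],[[0,0,0],0],[[0,0,0],0],[[0,0,0],0]]' 0.45; python3 -m inch '[[[0,0,4],0],[[0,0,4],0],[[0,0,4],0],[[0,0,0],0],[[0,0,0],0]]'
python3 - <<'E'
from h import *
i=r.camera_info("wrist");im=r.camera("wrist");cv2.imwrite("pics/w4.png",im[:,:,::-1]);cv2.imwrite("pics/t4.png",r.camera("scene")[:,:,::-1])
c,s=np.cos(-.175),np.sin(-.175)
print(r.read_state()["tool_pos"])
for y in(-.03,.03):
  for x in(-.081,-.069):print(proj("wrist",[.6259+c*x-s*y,-.1985+s*x+c*y,.105],i).round(1))
E
```

```text
time_s: 11.45
tool_pos: [0.5525, -0.1838, 0.0721]
orientation: [0.002, 0.766, 0.642, 0.002]
force: [7.5, 2.9, 3.8]
grip_width: 0.0117
grip_force: 32.8
time_s: 11.85
tool_pos: [0.549, -0.1838, 0.0708]
orientation: [-0.001, 0.766, 0.643, -0.0]
force: [-0.1, 0.9, -1.2]
grip_width: 0.0385
grip_force: 0.0
time_s: 12.35
tool_pos: [0.5499, -0.1842, 0.1922]
orientation: [0.001, 0.766, 0.643, 0.0]
force: [0.0, 0.2, -0.6]
grip_width: 0.0385
grip_force: 0.0
[ 0.54861817 -0.18345266  0.19003509]
[248.1 228.9]
[263.1 228.9]
[247.7 154.4]
[263.9 154.4]
```

View pics/w4.png

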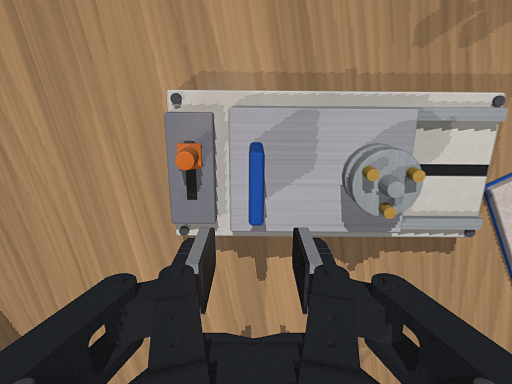

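View pics/t4.png

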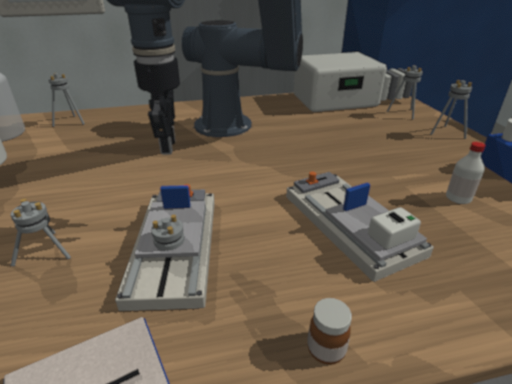

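The carriage is fully forward: the plate is at columns 249–265, where I predicted 248–264. The pump carriage hasn't moved, and the gripper is clear above the unit.

```bash
python3 -c "from workcell import r; print(r.sign_off())"
```

```text
the job is handed in; nothing more can be done
None
```

The job is handed in: the catch was holding the filter carriage, so I slid its knob to the far end, pulled the carriage about 80 mm to its front stop and let go, leaving the pump carriage untouched.

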